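# Find the hidden socket of a bench stop by feel and shoot its bolt

### The arm

A 6-joint arm with a two-finger parallel gripper is mounted at the origin on a cart in front of the work surface, level with it; the furniture and walls round the work are solid. World frame = base frame: x ahead of the robot, y to its left, z up, the work surface at z = 0. Lengths are in m, angles in rad, forces in N, time in s.
With the tool pointing down it reaches from about 0.325 to 0.875 m from the base axis. Payload 4.4 kg.
Tool frame: the origin (TCP) lies on the centre line of the jaws, within the pads' length; the fingertips stand 19 mm ahead of it and the grasp point (between the pads) is the TCP; z points along the fingers, y is the direction in which the jaws open and shut (so a half turn about z gives the same grasp; the last joint's range is limited). The gripper opens to 85 mm and grips with 20 to 120 N. Pads are 22 mm wide; open, the fingers measure 114 mm over their backs; the gripper's body (76 mm by 85 mm) begins 54 mm behind the grasp point. The pads swing forward as they close: fully open they stand 13 mm farther back than shut.
Start: joints at [1, 0.207, 1.542, -0, 1.393, -0.15], TCP at [0.235, 0.525, 0.25] pointing down, gripper open.
Joint ranges: [-2.73, 2.73], [-0.86, 2.22], [0.23, 2.46], [-1.11, 4.25], [0.08, 2.63], [-2.82, 2.82]. Speed limits (rad/s): [2.79, 2.79, 3.14, 3.14, 3.14, 3.14].

### API

Orientations are given as a unit quaternion [x, y, z, w].
In Python, from cell import * gives the robot as it stands. The module is installed in compiled form; this text tells all that it offers.
- The arm moves only by the shell command python3 -m crank 'ROWS' [OPENING]. ROWS is JSON, a list of rows, each an object of numbers: "tx", "ty", "tz": the shift along the tool's x, y, z in cm; "turn": the turn about the tool's z in rad. A call has 1 to 5 rows; each row shifts and turns the commanded pose from where the row before left it, along the tool's axes as they then stand; what a row does not reach is not made up. A row lasts 1/10 s, in which the tool goes at most 50 mm and 8.59 degrees, less where a joint would pass 70% of its speed; a pose out of reach is approached as far as the arm can. A call with a gripper value outside its range is refused whole. OPENING is the gripper command: -1 is fully open, 1 is shut, values between are in proportion, set as the call begins (- or left out, the last holds). The fingers move at their own pace and stop on an object; the grip force is fixed at half the most. Time passes only in rows, so rows that do not move let the fingers close. It gives the time, the measured TCP pose, the force and the opening at its end, in the units of the state.
- state(): the state, without advancing time (a new reading comes with each control period).
- get_image(name): name is "scene" or "top" or "wrist"; returns the picture (420x560x3 uint8, red, green, blue); there is no depth.
- get_calibration(name): a dict with "mtx" (3x3 intrinsics, pixels), "k1" (the pictures are not rectified: a ray, as slopes to the right and down, at radius r is drawn at 1 + k1 r^2 times it, then the intrinsics apply), "R" (3x3) and "t" (3): a world point X has camera coordinates R X + t. Camera axes: x right, y down, z forward; pixel columns grow to the right and rows downward; lengths in m; the calibration is good to about 2 mm. A picture is of the moment at which its call begins: read the wrist's pose just before it. get_calibration takes no time and is no camera call; for the wrist camera it gives the pose at the moment of the call.
- finish_job(): hands the job in, once; it reports no verdict.
Trained networks look in the newest picture that a camera, given by its name, has taken for a name from the list of things; names that differ only in an ending like _2 or _b are one class to them, and where a whole thing is asked for, a point or a joint stands for the part that bears it (a point fixed in the world has none). Each returns a list of dicts, best first, with "confidence" (0 to 1); they miss things now and then, are a little off and sometimes report something else, mostly with a low value. They report only what shows in the picture. A call takes as long as a camera call. They do not tell look-alikes from the thing itself.
- find_in(label, camera): "location" ([x, y, z] in m, in the coordinates of the camera as it stood for that picture, good to about 4 mm: the middle of the surface that is visible of it).
The state is a dict: "time_s": time; "joint_pos": joint angles; "qd": joint speeds; "joint_efforts": joint torques, N m; "ee_pos": TCP position; "tcp_rot": TCP orientation; "force": force on the tool from outside, world axes, zero at the start; "wrist_torque": the same for the moment, N m; "finger_gap": opening from 0.0 (shut) to 1.0 (fully open).
Only numpy, scipy, OpenCV 4.12 (cv2) and the standard library are available. Lean on these libraries where they do the work, as an engineer would, in place of code of your own. Each camera call takes 0.05 s, during which the arm holds its last target.

### The job

Take the blue-handled pin out of its wooden stand, set its foot in the long slot of the bench stop and, pressing only lightly, slide it along the slot until you feel it drop into the hidden socket of the bolt underneath; seat it until its collar rests on the cover. Then push the bolt with the seated pin all the way to the red-marked end of the slot and let go, leaving the pin upright and seated. Be gentle: never force the pin against the stop with more than 30 N.

Things in the scene. Friction and masses are not known exactly. Their poses are not given: they have to be found in the camera images.
- pin_grip (a point): Middle of the handle of the loose steel pin (about 0.2 kg, upright, z up). Handle: blue, square, 22 x 22 mm (faces along this point's x and y), 44 mm tall, from 24 mm below to 20 mm above this point. Under it a round steel collar, 28 mm wide, 5 mm thick, underside 29 mm below this point, then a round shank, 12 mm in diameter, 21 mm long.
- pin_tip (a point): Centre of the foot of the pin's shank, 50 mm below pin_grip; the foot has a 2 mm chamfer. z points up along the pin. Fully seated, the collar rests on the cover of the bench stop and the foot is 16 mm below the slot's floor; the pin's own weight keeps it there.
- stand: Pale wooden block, 60 x 60 x 40 mm, fixed on the bench; origin at the centre of its underside. At the start the pin's shank stands in its hole (14 mm wide, 30 mm deep) with the collar on the block's top: lift by 25 mm or more to clear.
- stop: Bench stop, fixed on the bench: dark wooden housing 70 (x) x 210 (y) x 40 mm high; origin at the centre of its underside, z up, y along its length. Its metal cover, 5 mm thick, top at z = 40 mm, has a slot 15 mm wide (x = -7.5 to 7.5) and 100 mm long (y = -50 to 50). The slot's floor, z = 35 mm, is the top of a hidden dark bolt that slides along y. A red dot on the cover marks the +y end.
- slot_mid (a point): Middle of the slot, at the cover's top; axes as the bench stop's. The bolt's only socket (15 mm long in y, slot-wide, 17 mm deep) starts unreported at y = -38 to +8 mm from here, hidden by a weakly sprung dust plug (under 1 N), flush and of the bolt's colour. The shank drops in when pressed within about 1.5 mm of its centre.
- slot_start (a point): Centre of the shank when it stands at the slot's unmarked (-y) end, at the height of the cover's top; axes as the bench stop's. The bolt moves only against about 9 N of friction and stays where it is left: search with a push of about 4 to 6 N, or the foot drags the bolt along.
- slot_end (a point): Centre of the shank when it stands at the slot's red-marked (+y) end, 88 mm from slot_start, at the height of the cover's top; axes as the bench stop's. Pushed to +y by the seated pin, the bolt slides until the shank meets this end of the slot, and comes out of the housing's +y end.
Mind the look-alikes: they are no part of the job. What is meant by the part that bears pin_grip is not pink, and is the larger of those in its own colour.

How it is judged:
By the outcome, as a careful person would: the job done as asked, in the order asked, and still so for the second after the job is handed in, with the robot touching nothing.
It also fails if it takes over 72 s, if anything falls off the work surface, if the arm or the gripper's body presses on something with over 40 N, if the wrist force passes 120 N, or if a joint passes its speed limit or range.

## Working session

There is one attempt and no reset: what is moved stays moved. The work goes in short steps, Python scripts to look and compute and a shell command to move; the robot and the scene stay as the last step left them, time stands still between calls to the robot, and variables do not carry over. Pictures are saved under pics/ and viewed, and the job is handed in when it is done.

```bash
mkdir -p pics; python3 - <<'E'
from cell import *
import cv2
s=state();print({k:s[k] for k in s})
for n in("scene","top","wrist"):
    im=get_image(n);cv2.imwrite(f"pics/{n}0.png",im[:,:,::-1])
    c=get_calibration(n);print(n,c)
    for l in ("pin_grip","stand","stop"):
        if n=="wrist" : pass
        r=find_in(l,n)
        for d in r: 
            X=c["R"].T@(d["location"]-c["t"]) if 0 else None
            import numpy as np
            R=np.array(c["R"]);t=np.array(c["t"]);p=np.array(d["location"])
            print(n,l,round(d["confidence"],2),(R.T@(p-t)).round(4),(np.array(c["mtx"])@(p/p[2]))[:2].round(0))
print(state()["time_s"])
E
```

```text
{'time_s': 0.0, 'joint_pos': array([ 9.99518422e-01,  2.07406718e-01,  1.54298963e+00, -2.42605257e-05,
        1.39349823e+00, -1.50540547e-01]), 'qd': array([-1.21607845e-03, -9.31228182e-04, -5.16189629e-04, -5.85485424e-04,
       -4.88187861e-06, -1.38238668e-03]), 'joint_efforts': array([ 8.27969798e-04, -3.83033645e+01, -2.91595316e+01, -2.22409326e-04,
        1.03143606e-02,  1.41181488e-05]), 'ee_pos': array([0.23448873, 0.52421567, 0.24911634]), 'tcp_rot': array([ 2.08818221e-01,  9.77953795e-01, -1.08102800e-03, -3.95264898e-04]), 'force': array([0.55608851, 0.09344334, 0.12902459]), 'wrist_torque': array([ 0.01370357,  0.00806721, -0.02606198]), 'finger_gap': 1.0027332914713316}
scene {'mtx': array([[524.94785351,   0.        , 276.56622842],
       [  0.        , 524.94785351, 203.04635118],
       [  0.        ,   0.        ,   1.        ]]), 'k1': -0.15841659475597733, 'R': array([[ 0.79807717, -0.60200927,  0.02564528],
       [-0.2439085 , -0.36167921, -0.89983154],
       [ 0.55098229,  0.7118799 , -0.4354831 ]]), 't': array([-0.33116801,  0.27245388,  0.57920893])
[... 767 characters left out ...]
]
top pin_grip 0.52 [0.5458 0.2901 0.069 ] [237. 223.]
top pin_grip 0.43 [0.496  0.2373 0.0529] [262. 248.]
top stand 0.87 [0.4639 0.3295 0.0402] [219. 262.]
top stop 0.82 [0.6011 0.1132 0.042 ] [320. 202.]
wrist {'mtx': array([[305.01310039,   0.        , 282.79458187],
       [  0.        , 305.01310039, 204.18287413],
       [  0.        ,   0.        ,   1.        ]]), 'k1': -0.019518315289883393, 'R': array([[ 4.09029129e-01,  9.12521107e-01, -6.33461546e-04],
       [ 8.74603063e-01, -3.91834496e-01,  2.85543710e-01],
       [ 2.60316450e-01, -1.17349722e-01, -9.58365477e-01]]), 't': array([-0.57409459, -0.03664039,  0.37880727])}
wrist stand 0.78 [0.4315 0.3266 0.0129] [214. 354.]
0.6
```

View pics/scene0.png

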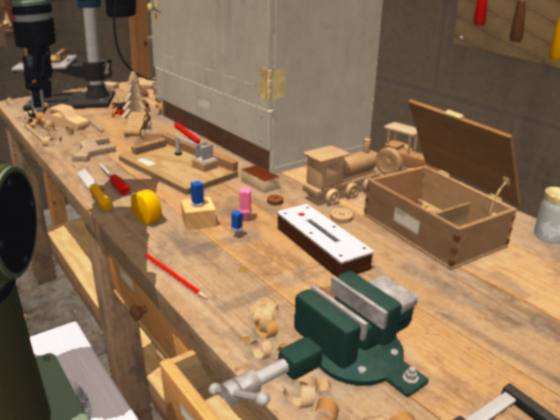

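View pics/top0.png

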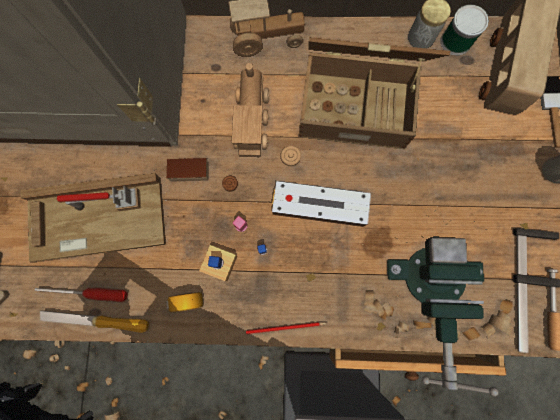

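View pics/wrist0.png

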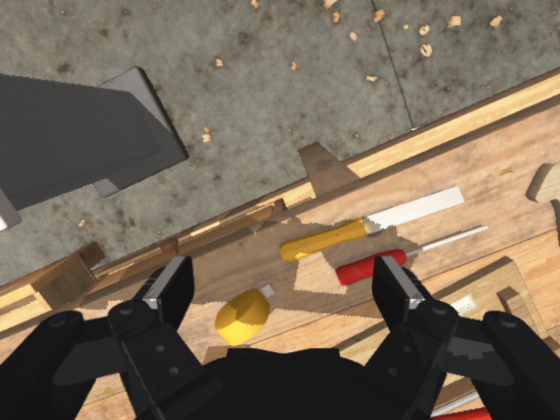

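```bash
cat > h.py <<'E'
import numpy as np,cv2
def pix2plane(c,uv,z):
    K=np.array(c["mtx"]);R=np.array(c["R"]);t=np.array(c["t"]);k=c["k1"]
    uv=np.atleast_2d(np.array(uv,float)); out=[]
    P=cv2.undistortPoints(uv.reshape(-1,1,2),K,np.array([k,0,0,0,0.])).reshape(-1,2)
    C=-R.T@t
    for p in P:
        d=R.T@np.array([p[0],p[1],1.]); out.append(C+d*(z-C[2])/d[2])
    return np.array(out)
def proj(c,X):
    r,_=cv2.Rodrigues(np.array(c["R"]))
    return cv2.projectPoints(np.atleast_2d(np.array(X,float)),r,np.array(c["t"],float),np.array(c["mtx"]),np.array([c["k1"],0,0,0,0.]))[0].reshape(-1,2)
E
python3 - <<'E'
from cell import *
from h import *
im=cv2.imread("pics/top0.png");c=get_calibration("top")
cv2.imwrite("pics/topc.png",cv2.resize(im[170:290,190:380],None,fx=4,fy=4,interpolation=cv2.INTER_CUBIC))
b,g,r=[im[:,:,i].astype(int) for i in range(3)]
def rect(m,z,name):
    n,l,s,ce=cv2.connectedComponentsWithStats(m.astype(np.uint8))
    for i in range(1,n):
        if s[i,4]<25: continue
        ys,xs=np.where(l==i);
        W=pix2plane(c,np.c_[xs,ys],z)[:,:2]
        rr=cv2.minAreaRect((W*1000).astype(np.float32)); print(name,ce[i].round(1),s[i,4],[np.round(v,1) for v in rr])
roi=np.zeros(b.shape,bool);roi[170:290,190:380]=1
rect(roi&(b>r+40)&(b>g+20),.091,"blue")
rect(roi&(r>190)&(g>150)&(b<170)&(r-b>50),.04,"stand")
rect(roi&(b>150)&(abs(r-b)<60),.04,"cover")
rect(roi&(r>150)&(g<90),.04,"red")
E
```

```text
blue [261.4 248.5] 54 [array([491.6, 236.1]), array([14.3, 14.3]), np.float64(1.9)]
blue [213.2 261.2] 101 [array([463.5, 333.3]), array([20.2, 20.2]), np.float64(83.7)]
stand [217.5 263.9] 505 [array([464. , 334.8]), array([59. , 59.4]), np.float64(70.6)]
cover [322.  202.4] 2540 [array([601.8, 110.7]), array([210.4,  69.7]), np.float64(83.5)]
cover [238.8 222.1] 55 [array([553.1, 291.2]), array([16.2, 17.1]), np.float64(57.7)]
red [288.5 197.5] 32 [array([610.7, 182.7]), array([11.4, 11.1]), np.float64(1.2)]
```

View pics/topc.png

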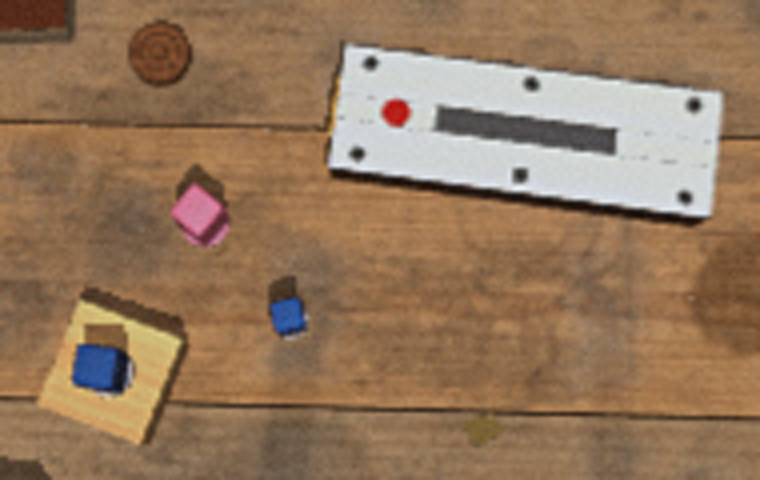

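Candidates in the top picture: a blue-handled pin in the stand at (215,262), a smaller blue loose one at (262,249), and a pink one at (240,223). The first is the larger blue one and stands in the wooden stand, so I choose it. The stop's red dot is at (289,197), towards +y.

```bash
cat >> h.py <<'E'
from scipy.spatial.transform import Rotation as Ro
def plan(s,target,yaw_y=None):
    R=Ro.from_quat(s["tcp_rot"]).as_matrix()
    d=R.T@(np.array(target)-s["ee_pos"])*100
    print("tool d cm",d.round(2),"n",np.linalg.norm(d).round(1),"pos",s["ee_pos"].round(4),"tilt",(R[:,2]).round(4))
    ay=np.degrees(np.arctan2(R[1,1],R[0,1]));print("tool y dir deg",ay.round(2))
    if yaw_y is not None:
        e=(yaw_y-ay+90)%180-90; print("turn rad",-np.radians(e))
E
python3 - <<'E'
from cell import *
from h import *
s=state();plan(s,[.4635,.334,.2],83.5)
c=get_calibration("wrist");R=Ro.from_quat(s["tcp_rot"]).as_matrix()
C=-c["R"].T@c["t"];print("cam in tool",R.T@(C-s["ee_pos"]),"camaxes in tool",(R.T@c["R"].T).round(3))
E
```

```text
tool d cm [-28.66  -8.08   5.03] n 30.2 pos [0.2349 0.5248 0.2503] tilt [-0.  0. -1.]
tool y dir deg 65.89
turn rad -0.3074042786379274
cam in tool [ 0.07273448 -0.00059924 -0.12297607] camaxes in tool [[-0.001 -0.958 -0.286]
 [ 1.    -0.    -0.001]
 [ 0.    -0.286  0.958]]
```

```bash
python3 -m crank '[{"tx":-4.5,"ty":-1.3,"tz":0.4},{"tx":-4.5,"ty":-1.3,"tz":0.4},{"tx":-4.5,"ty":-1.3,"tz":0.4},{"tx":-4.5,"ty":-1.3,"tz":0.4},{"tx":-4.5,"ty":-1.3,"tz":0.4}]' -1
python3 -m crank '[{"turn":-0.14},{"turn":-0.14},{"turn":-0.03},{},{}]'
python3 - <<'E'
from cell import *
from h import *
s=state();print(s["time_s"],s["joint_pos"].round(2));plan(s,[.4635,.334,.2],83.5)
c=get_calibration("wrist");im=get_image("wrist");cv2.imwrite("pics/w1.png",im[:,:,::-1])
print(proj(c,[[.4635,.334,.089],[.464,.3348,.04]]))
E
```

```text
0.6 [ 1.    0.21  1.54  0.    1.39 -0.15]
tool d cm [-28.66  -8.08   5.03] n 30.2 pos [0.2349 0.5248 0.2503] tilt [-0.  0. -1.]
tool y dir deg 65.89
turn rad -0.3074042786379274
[[218.51641401 415.99764697]
 [226.18487093 383.03657958]]$[0]: bad value
$[0]: bad value
```

View pics/w1.png

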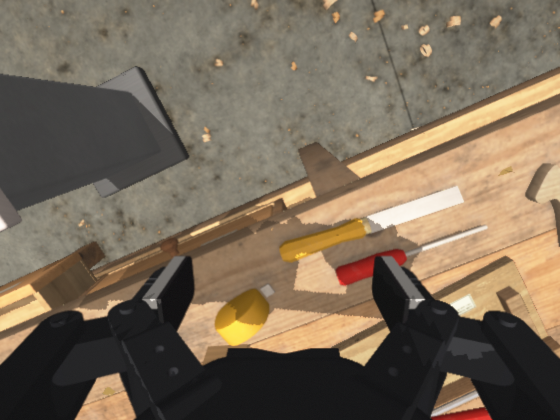

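```bash
python3 -m crank '[{"tx":-4.5,"ty":-1.3,"tz":0.4,"turn":0.0}]' -1;  python3 -m crank --help
```

```text
time_s: 0.75
ee_pos: [0.2682, 0.4973, 0.2471]
tcp_rot: [0.206, 0.979, 0.002, -0.001]
force: [1.8, 0.5, -0.1]
finger_gap: 1.001invalid input: not JSON, or not a number
```

All four keys are needed in each row.

```bash
python3 -m crank '[{"tx":-4.5,"ty":-1.3,"tz":0.4,"turn":0},{"tx":-4.5,"ty":-1.3,"tz":0.4,"turn":0},{"tx":-4.5,"ty":-1.3,"tz":0.4,"turn":0},{"tx":-4.5,"ty":-1.3,"tz":0.4,"turn":0},{"tx":-4.5,"ty":-1.3,"tz":0.4,"turn":-0.1}]' -1
python3 -m crank '[{"tx":0,"ty":0,"tz":0,"turn":-0.1},{"tx":0,"ty":0,"tz":0,"turn":-0.1},{"tx":0,"ty":0,"tz":0,"turn":0}]'
python3 - <<'E'
from cell import *
from h import *
s=state();print(s["time_s"],s["joint_pos"].round(2));plan(s,[.4635,.334,.2],83.5)
c=get_calibration("wrist");im=get_image("wrist");cv2.imwrite("pics/w2.png",im[:,:,::-1])
print(proj(c,[[.4635,.334,.089],[.464,.3348,.04]]))
E
```

```text
time_s: 1.25
ee_pos: [0.4508, 0.342, 0.2264]
tcp_rot: [0.158, 0.987, 0.0, 0.0]
force: [1.0, 0.2, -0.1]
finger_gap: 0.998
time_s: 1.55
ee_pos: [0.4499, 0.3428, 0.2262]
tcp_rot: [0.061, 0.998, 0.0, -0.0]
force: [-0.2, 0.6, 0.9]
finger_gap: 1.002
1.55 [ 0.5   0.21  1.59  0.    1.34 -0.95]
tool d cm [-1.45 -0.71  2.62] n 3.1 pos [0.4499 0.3428 0.2262] tilt [-1.e-04  0.e+00 -1.e+00]
tool y dir deg 82.99
turn rad -0.0088612770711703
[[275.69816356 214.79745971]
 [277.56653666 200.33584926]]
```

View pics/w2.png

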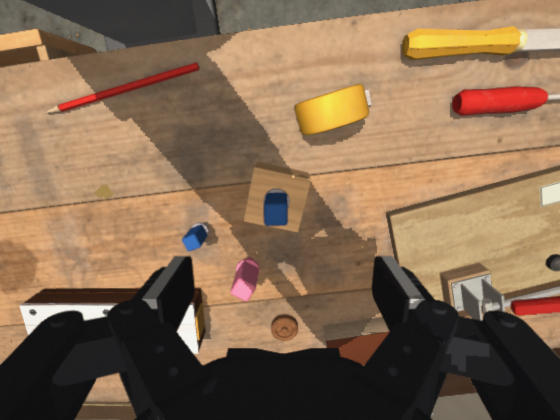

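The wrist view shows the large blue handle in its stand at about (276,210), the small blue pin at (195,237) and the pink one at (245,280). I'll refine with a close crop.

```bash
python3 - <<'E'
from cell import *
from h import *
c=get_calibration("wrist")
im=cv2.imread("pics/w2.png");cv2.imwrite("pics/w2c.png",cv2.resize(im[150:250,225:330],None,fx=6,fy=6,interpolation=cv2.INTER_CUBIC))
b,g,r=[im[:,:,i].astype(int) for i in range(3)]
m=((b>r+25)&(b>g+15));m[:150]=0;m[250:]=0;m[:,:225]=0;m[:,330:]=0
ys,xs=np.where(m)
print(cv2.minAreaRect(np.c_[xs,ys].astype(np.float32)),xs.min(),xs.max(),ys.min(),ys.max())
for y in range(ys.min(),ys.max()+1): print(y,xs[ys==y].min(),xs[ys==y].max(),b[y,xs[ys==y]].mean().round())
print(proj(c,[[.4635,.334,.089],[.4635,.334,.045]]))
E
```

```text
((275.0, 208.5), (31.0, 22.0), 90.0) 264 286 193 224
193 269 284 67.0
194 267 285 63.0
195 267 286 63.0
196 266 286 63.0
197 266 286 63.0
198 266 285 63.0
199 266 286 63.0
200 265 286 63.0
201 265 286 64.0
202 265 286 66.0
203 265 286 75.0
204 265 286 91.0
205 264 286 99.0
206 264 286 105.0
207 264 286 108.0
208 264 286 108.0
209 264 286 108.0
210 264 286 108.0
211 264 286 107.0
212 264 286 107.0
213 264 286 107.0
214 264 286 107.0
215 265 286 107.0
216 265 286 107.0
217 265 286 107.0
218 265 286 107.0
219 265 286 107.0
220 265 286 106.0
221 265 286 106.0
222 265 286 106.0
223 265 286 104.0
224 266 284 100.0
[[275.38496055 215.11802097]
 [276.38576085 201.56348804]]
```

View pics/w2c.png

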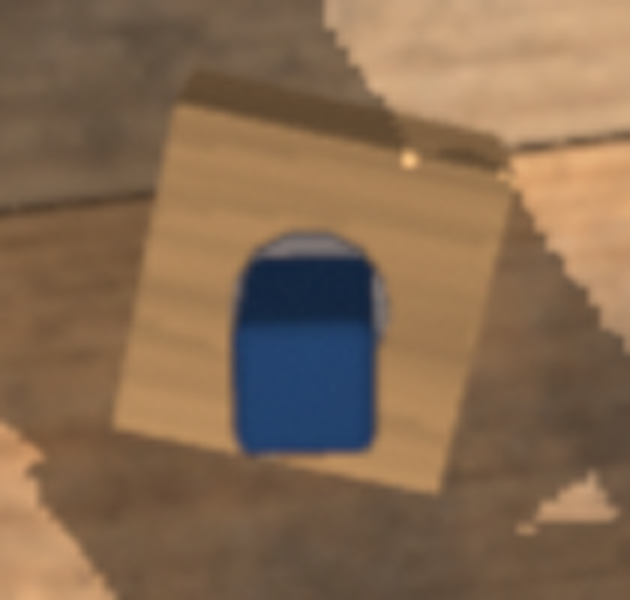

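```bash
python3 - <<'E'
from cell import *
from h import *
s=state();c=get_calibration("wrist")
p=pix2plane(c,[[275.3,214.2],[282.8,214.2]],.089);print(p)
plan(s,[p[0][0],p[0][1],.071],84)
E
```

```text
[[0.46262751 0.33403774 0.089     ]
 [0.46345955 0.34072888 0.089     ]]
tool d cm [-1.4  -0.75 15.53] n 15.6 pos [0.4496 0.3432 0.2263] tilt [-1.e-04  0.e+00 -1.e+00]
tool y dir deg 82.94
turn rad -0.018511393402199053
```

```bash
python3 -m crank '[{"tx":-1.4,"ty":-0.75,"tz":3.0,"turn":-0.02},{"tx":0,"ty":0,"tz":4.5,"turn":0},{"tx":0,"ty":0,"tz":4.0,"turn":0},{"tx":0,"ty":0,"tz":3.0,"turn":0},{"tx":0,"ty":0,"tz":1.0,"turn":0}]' -1
python3 - <<'E'
from cell import *
from h import *
s=state();plan(s,[.4628,.334,.071],84)
c=get_calibration("wrist");im=get_image("wrist");cv2.imwrite("pics/w3.png",im[:,:,::-1])
E
```

```text
time_s: 2.1
ee_pos: [0.4593, 0.3331, 0.0674]
tcp_rot: [0.051, 0.999, -0.002, -0.003]
force: [-0.2, -0.6, -1.0]
finger_gap: 1.002
tool d cm [-0.34  0.12 -0.36] n 0.5 pos [0.4593 0.3331 0.0674] tilt [-0.0067 -0.0035 -1.    ]
tool y dir deg 84.18
turn rad 0.0030895119572273023
```

View pics/w3.png

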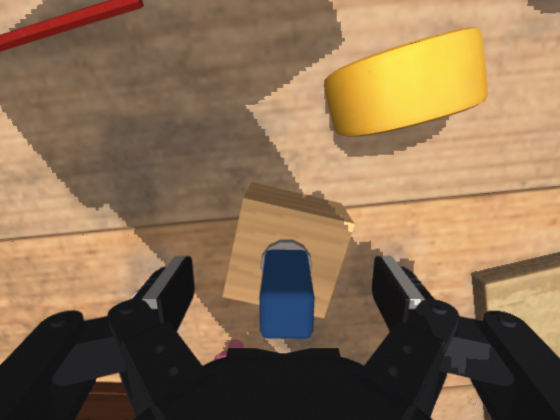

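```bash
python3 -m crank '[{"tx":0,"ty":0,"tz":0,"turn":0}]'
python3 - <<'E'
from cell import *
from h import *
s=state();plan(s,[.4628,.334,.071],84)
c=get_calibration("wrist");im=get_image("wrist");cv2.imwrite("pics/w4.png",im[:,:,::-1])
p=pix2plane(c,[[286,314]],.089);print(p)
b,g,r=[im[:,:,2-i].astype(int) for i in range(3)]
m=((b>r+25)&(b>g+15));m[:230]=0;m[345:]=0;m[:,:225]=0;m[:,350:]=0
ys,xs=np.where(m)
for y in range(ys.min(),ys.max()+1,4): print(y,xs[ys==y].min(),xs[ys==y].max(),b[y,xs[ys==y]].mean().round())
E
```

```text
time_s: 2.25
ee_pos: [0.4626, 0.3347, 0.0717]
tcp_rot: [0.05, 0.999, 0.0, 0.0]
force: [0.5, -0.4, 0.9]
finger_gap: 0.996
tool d cm [-0.03 -0.07  0.07] n 0.1 pos [0.4626 0.3347 0.0717] tilt [ 2.e-04  1.e-04 -1.e+00]
tool y dir deg 84.22
turn rad 0.0037797034160180552
[[0.46768764 0.33480644 0.089     ]]
241 267 298 74.0
245 263 302 70.0
249 262 302 70.0
253 261 303 70.0
257 261 304 70.0
261 260 304 70.0
265 260 304 70.0
269 259 305 70.0
273 258 306 70.0
277 258 306 71.0
281 257 307 95.0
285 256 308 109.0
289 256 308 115.0
293 257 307 117.0
297 256 307 116.0
301 256 307 115.0
305 256 307 115.0
309 257 307 115.0
313 257 307 115.0
317 257 307 114.0
321 258 305 115.0
```

```bash
python3 - <<'E'
from cell import *
from h import *
c=get_calibration("wrist")
print(pix2plane(c,[[282,302],[282,280],[282,324]],.089))
E
python3 -m crank '[{"tx":0,"ty":0,"tz":0,"turn":0},{"tx":0,"ty":0,"tz":0,"turn":0},{"tx":0,"ty":0,"tz":0,"turn":0},{"tx":0,"ty":0,"tz":0,"turn":0},{"tx":0,"ty":0,"tz":0,"turn":0}]' 1
```

```text
[[0.46372668 0.33411106 0.089     ]
 [0.45369332 0.33514062 0.089     ]
 [0.47428554 0.33302751 0.089     ]]
time_s: 2.8
ee_pos: [0.463, 0.3344, 0.072]
tcp_rot: [0.05, 0.999, 0.0, 0.001]
force: [-1.0, -0.4, 2.2]
finger_gap: 0.25
```

```bash
python3 -m crank '[{"tx":0,"ty":0,"tz":-1.5,"turn":0},{"tx":0,"ty":0,"tz":-3,"turn":0},{"tx":0,"ty":0,"tz":-4,"turn":0},{"tx":0,"ty":0,"tz":-4,"turn":0},{"tx":0,"ty":0,"tz":0,"turn":0}]'
python3 - <<'E'
from cell import *
from h import *
s=state();print(s["force"]);plan(s,[.64,.11,.2],83.5)
im=get_image("wrist");cv2.imwrite("pics/w5.png",im[:,:,::-1])
E
```

```text
time_s: 3.3
ee_pos: [0.4663, 0.3363, 0.2042]
tcp_rot: [0.05, 0.999, 0.003, 0.006]
force: [1.0, 0.1, -1.1]
finger_gap: 0.252
[ 1.03654148  0.07356177 -1.13454208]
tool d cm [-19.55 -20.77   0.49] n 28.5 pos [0.4663 0.3363 0.2042] tilt [ 0.0122  0.0063 -0.9999]
tool y dir deg 84.23
turn rad 0.012778463631292368
```

View pics/w5.png

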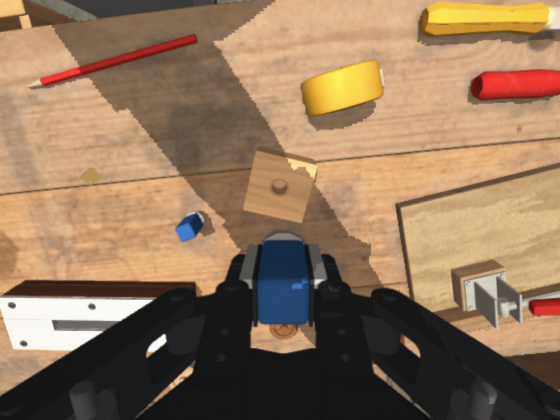

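The pin (blue handle at 285,280) is in the jaws and the stand's hole (280,186) is empty.

```bash
python3 -m crank '[{"tx":-3.3,"ty":-3.5,"tz":0,"turn":0.013},{"tx":-3.3,"ty":-3.5,"tz":0,"turn":0},{"tx":-3.3,"ty":-3.5,"tz":0,"turn":0},{"tx":-3.3,"ty":-3.5,"tz":0,"turn":0},{"tx":-3.3,"ty":-3.5,"tz":0,"turn":0}]'
python3 -m crank '[{"tx":-3.0,"ty":-3.3,"tz":0,"turn":0},{"tx":0,"ty":0,"tz":0,"turn":0},{"tx":0,"ty":0,"tz":0,"turn":0},{"tx":0,"ty":0,"tz":0,"turn":0}]'
python3 - <<'E'
from cell import *
from h import *
s=state();print(s["force"]);plan(s,[.64,.11,.2],83.5)
c=get_calibration("wrist")
im=get_image("wrist");cv2.imwrite("pics/w6.png",im[:,:,::-1])
a=np.radians(83.5);e=np.array([np.cos(a),np.sin(a),0]);
o=np.array([.6018,.1107,.04]);n=np.array([e[1],-e[0],0])
for L in(50,):
  print(proj(c,[o+k*L/1000*e+j*.0075*n for k in(-1,1) for j in(-1,1)]).round(1).tolist())
E
```

```text
time_s: 3.85
ee_pos: [0.606, 0.1402, 0.1938]
tcp_rot: [0.057, 0.998, -0.0, -0.003]
force: [0.8, 1.0, -2.9]
finger_gap: 0.253
time_s: 4.25
ee_pos: [0.6313, 0.1065, 0.1944]
tcp_rot: [0.057, 0.998, 0.0, -0.002]
force: [-0.3, 0.5, -3.1]
finger_gap: 0.251
[-0.34829567  0.46878524 -3.10547437]
tool d cm [-0.82  0.44 -0.56] n 1.1 pos [0.6313 0.1065 0.1944] tilt [-4.3e-03  4.0e-04 -1.0e+00]
tool y dir deg 83.51
turn rad 0.0002299869902689396
[[229.3, 155.2], [230.1, 171.5], [339.6, 155.1], [338.8, 171.5]]
```

View pics/w6.png

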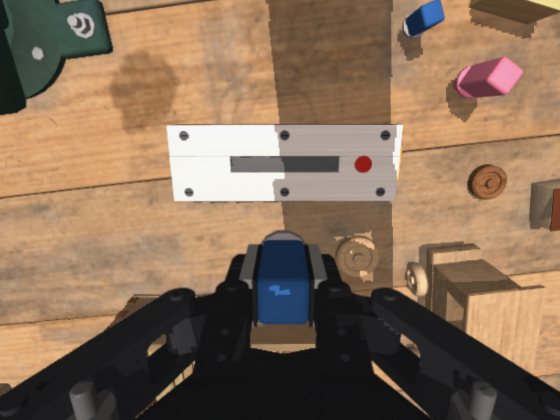

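```bash
python3 - <<'E'
from cell import *
from h import *
s=state();c=get_calibration("wrist")
im=cv2.imread("pics/w6.png");g=im.max(2)
m=np.zeros(g.shape,np.uint8);m[148:180,220:350]=(g[148:180,220:350]<100)
n,l,st,ce=cv2.connectedComponentsWithStats(m);i=1+st[1:,4].argmax();print(st[i],ce[i])
ys,xs=np.where(l==i)
W=pix2plane(c,np.c_[xs,ys],.04);rr=cv2.minAreaRect((W[:,:2]*1000).astype(np.float32));print(rr)
print("cent",pix2plane(c,[ce[i]],.04))
# line fit of center per column
cols=np.arange(235,336);cy=[ys[xs==q].mean() for q in cols]
L=pix2plane(c,np.c_[cols,cy],.04);f=np.polyfit(L[:,1],L[:,0],1);print("yaw",90-np.degrees(np.arctan(f[0])),"x at .1107",np.polyval(f,.1107))
cv2.imwrite("pics/w6c.png",cv2.resize(im[220:350,220:350],None,fx=4,fy=4))
print(proj(c,[s["ee_pos"],s["ee_pos"]-[0,0,-.017],s["ee_pos"]-[0,0,.032]]))
E
```

```text
[271 156  68  16 907] [309.75964719 163.29327453]
((604.3925170898438, 129.3865203857422), (61.365936279296875, 13.78348445892334), 83.55879974365234)
cent [[0.60468901 0.13408846 0.04      ]]
 ** On entry to DLASCL parameter number  4 had an illegal value
 ** On entry to DLASCL parameter number  4 had an illegal value
 ** On entry to DLASCL parameter number  4 had an illegal value
 ** On entry to DLASCL parameter number  4 had an illegal value
 ** On entry to DLASCL parameter number  5 had an illegal value
 ** On entry to DLASCL parameter number  4 had an illegal value<stdin>:11: RuntimeWarning: Mean of empty slice.
  ret = ret.dtype.type(ret / rcount)
Traceback (most recent call last):
numpy.linalg.LinAlgError: SVD did not converge in Linear Least Squares
```

```bash
python3 - <<'E'
from cell import *
from h import *
s=state();c=get_calibration("wrist")
im=cv2.imread("pics/w6.png");g=im.max(2).astype(float)
g=cv2.GaussianBlur(g,(0,0),.6)
cols=np.arange(234,336,2);P=[];w=[]
for q in cols:
    col=g[146:184,q];th=(np.median(col[:6])+col[14:22].mean())/2
    i=np.where(col<th)[0];a,b=i.min(),i.max()
    e1=a-1+(col[a-1]-th)/(col[a-1]-col[a]); e2=b+(th-col[b])/(col[b+1]-col[b])
    P.append([q,146+(e1+e2)/2]);w.append(e2-e1)
L=pix2plane(c,P,.04);f=np.polyfit(L[:,1],L[:,0],1);print("w",np.mean(w),"yaw",90-np.degrees(np.arctan(f[0])),"x at .1107",np.polyval(f,.1107),"res",np.std(L[:,0]-np.polyval(f,L[:,1])))
row=g[160:169].mean(0)
for lo,hi in((222,240),(330,348)):
    print(row[lo:hi].round())
cv2.imwrite("pics/w6c.png",cv2.resize(im[220:350,220:350],None,fx=4,fy=4))
print(proj(c,[s["ee_pos"],s["ee_pos"]+[0,0,.017],s["ee_pos"]-[0,0,.032]]))
E
```

```text
Traceback (most recent call last):
IndexError: index 38 is out of bounds for axis 0 with size 38
```

```bash
python3 - <<'E'
from cell import *
from h import *
s=state();c=get_calibration("wrist")
im=cv2.imread("pics/w6.png");g=im.max(2).astype(float)
P=[];w=[]
for q in range(234,336,2):
    col=g[158-8:170+8,q];d=np.diff(col)
    a=d[:12].argmin();b=16+d[16:].argmax() if 0 else 14+d[14:].argmax()
    def sub(d,i,sg):
        k=sg*d[max(i-1,0):i+2];return (np.clip(k,0,None)*np.arange(max(i-1,0),i+2)[:len(k)]).sum()/np.clip(k,0,None).sum()
    e1=sub(d,a,-1)+.5;e2=sub(d,b,1)+.5
    P.append([q,150+(e1+e2)/2]);w.append(e2-e1)
P=np.array(P);w=np.array(w);ok=abs(w-np.median(w))<1.5;print(ok.sum(),np.median(w))
L=pix2plane(c,P[ok],.04);f=np.polyfit(L[:,1],L[:,0],1);print("yaw",90-np.degrees(np.arctan(f[0])),"x at .1107",np.polyval(f,.1107),"res",np.std(L[:,0]-np.polyval(f,L[:,1])))
row=g[160:169].mean(0)
for lo,hi in((222,240),(330,348)):
    print(row[lo:hi].round())
print(pix2plane(c,[[229.5,164],[339.5,164]],.04))
cv2.imwrite("pics/w6c.png",cv2.resize(im[220:350,220:350],None,fx=4,fy=4))
print(proj(c,[s["ee_pos"],s["ee_pos"]+[0,0,.017],s["ee_pos"]-[0,0,.032]]))
E
```

```text
51 16.235838779956428
yaw 83.59728180620054 x at .1107 0.602381445145538 res 3.064663693901104e-05
[247. 247. 247. 247. 247. 247. 246. 234. 166.  99. 106. 116. 118. 119.
 118. 119. 119. 119.]
[ 66.  66.  66.  66.  65.  66.  66.  68.  94. 150. 170. 173. 173. 174.
 173. 173. 173. 173.]
[[0.59703741 0.06101297 0.04      ]
 [0.60838716 0.16110534 0.04      ]]
[[284.23130563 280.61862898]
 [284.40461713 302.68006279]
 [283.99477988 250.545883  ]]
```

View pics/w6c.png

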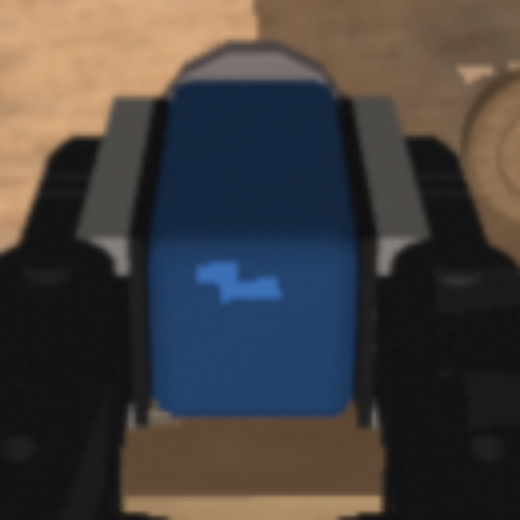

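```bash
python3 - <<'E'
from cell import *
from h import *
s=state();c=get_calibration("wrist");R=Ro.from_quat(s["tcp_rot"]).as_matrix()
for dx in(-.001,0,.001):
  q=lambda x,z:proj(c,s["ee_pos"]+R@np.array([x+dx,0,z]))[0].round(1)
  print(dx,"top near",q(.011,-.017),"far",q(-.011,-.017),"botnear",q(.011,.027),"collar lower rim",q(.014,.032),q(.014,.027))
for L in (-44,-42.5,):
  a=np.radians(83.6);print(L,np.array([.6024,.1110])+L/1000*np.array([np.cos(a),np.sin(a)]))
plan(s,[.5976,.0682,.125],83.6)
E
```

```text
-0.001 top near [284.4 280.8] far [284.4 327.8] botnear [284.  237.2] collar lower rim [284.  228.5] [284.  231.9]
0 top near [284.4 278.5] far [284.4 325.8] botnear [284.  235.4] collar lower rim [284.  226.8] [284.  230.1]
0.001 top near [284.4 276.3] far [284.4 323.7] botnear [284.  233.7] collar lower rim [284. 225.] [284.  228.4]
-44 [0.59749537 0.06727421]
-42.5 [0.59766257 0.06876486]
tool d cm [ 2.91 -4.23  7.  ] n 8.7 pos [0.6315 0.1069 0.1949] tilt [-3.2e-03  3.0e-04 -1.0e+00]
tool y dir deg 83.56
turn rad -0.0006967633776727222
```

```bash
python3 - <<'E'
from cell import *
from h import *
plan(state(),[.5972,.0692,.1],83.6)
E
python3 -m crank '[{"tx":1.5,"ty":-2.1,"tz":2,"turn":0},{"tx":1.4,"ty":-2.0,"tz":2.5,"turn":0},{"tx":0,"ty":0,"tz":3,"turn":0},{"tx":0,"ty":0,"tz":1.5,"turn":0},{"tx":0,"ty":0,"tz":0,"turn":0}]'
python3 -m crank '[{"tx":0,"ty":0,"tz":0,"turn":0},{"tx":0,"ty":0,"tz":0,"turn":0}]'
python3 - <<'E'
from cell import *
from h import *
s=state();print(s["force"]);plan(s,[.5972,.0692,.1],83.6)
for n in("wrist","scene","top"):
  im=get_image(n);cv2.imwrite(f"pics/{n}7.png",im[:,:,::-1])
im=cv2.imread("pics/scene7.png");cv2.imwrite("pics/scene7c.png",cv2.resize(im[170:290,240:400],None,fx=4,fy=4,interpolation=cv2.INTER_CUBIC))
E
```

```text
tool d cm [ 2.95 -4.13  9.5 ] n 10.8 pos [0.6315 0.1069 0.1949] tilt [-3.2e-03  3.0e-04 -1.0e+00]
tool y dir deg 83.56
turn rad -0.0006967633776727222
time_s: 4.8
ee_pos: [0.5968, 0.0696, 0.1034]
tcp_rot: [0.056, 0.998, 0.0, -0.003]
force: [-0.5, 0.4, -3.7]
finger_gap: 0.252
time_s: 5.0
ee_pos: [0.6014, 0.069, 0.1083]
tcp_rot: [0.056, 0.998, 0.0, 0.002]
force: [0.3, -0.3, -2.4]
finger_gap: 0.246
[ 0.34547069 -0.29173491 -2.44024627]
tool d cm [ 0.42 -0.03  0.83] n 0.9 pos [0.6014 0.069  0.1083] tilt [ 3.9e-03 -1.0e-04 -1.0e+00]
tool y dir deg 83.54
turn rad -0.0010021107380839248
```

View pics/wrist7.png

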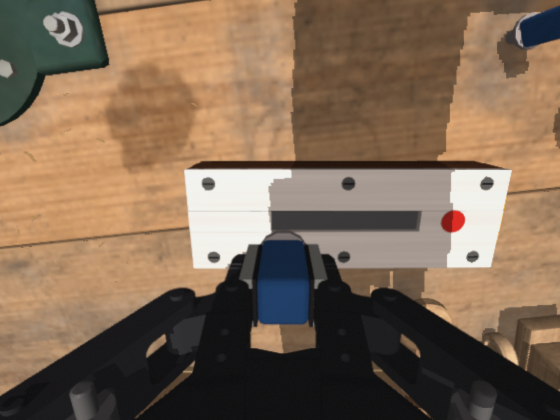

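View pics/scene7c.png

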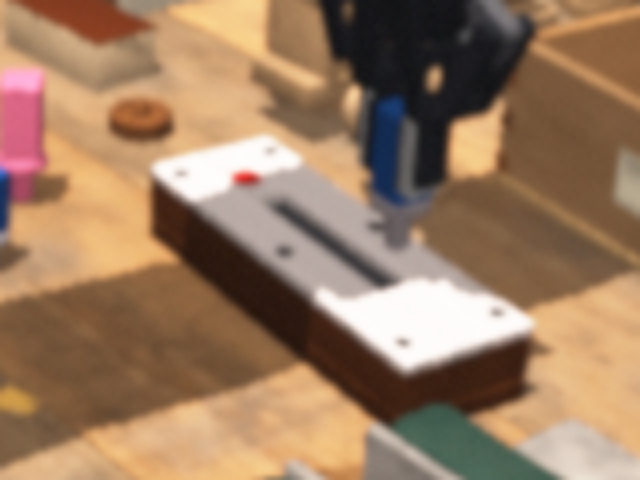

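```bash
python3 -m crank '[{"tx":0,"ty":0,"tz":0,"turn":0},{"tx":0,"ty":0,"tz":0,"turn":0}]'
python3 -m crank '[{"tx":0,"ty":0,"tz":0,"turn":0},{"tx":0,"ty":0,"tz":0,"turn":0}]'
python3 - <<'E'
from cell import *
from h import *
s=state();print(s["force"]);plan(s,[.5972,.0692,.1],83.6)
E
```

```text
time_s: 5.35
ee_pos: [0.5999, 0.0684, 0.1068]
tcp_rot: [0.057, 0.998, 0.0, 0.0]
force: [0.1, 0.7, -2.0]
finger_gap: 0.253
time_s: 5.55
ee_pos: [0.5996, 0.0683, 0.1063]
tcp_rot: [0.057, 0.998, 0.0, -0.0]
force: [-0.5, 1.0, -1.9]
finger_gap: 0.254
[-0.48793246  0.95441468 -1.93209644]
tool d cm [0.25 0.06 0.63] n 0.7 pos [0.5996 0.0683 0.1063] tilt [-1.e-04  0.e+00 -1.e+00]
tool y dir deg 83.48
turn rad -0.002156058947828839
```

```bash
cat >> h.py <<'E'
def slotline(im,c,c0,c1,r0,r1,step=4):
    g=im.max(2).astype(float);P=[];w=[]
    for q in range(c0,c1,step):
        d=np.diff(g[r0:r1,q]);m=len(d)//2
        def sub(d,i,sg):
            j=np.arange(max(i-1,0),min(i+2,len(d)));k=np.clip(sg*d[j],0,None);return (k*j).sum()/k.sum()
        e1=sub(d,d[:m].argmin(),-1)+.5;e2=sub(d,m+d[m:].argmax(),1)+.5
        P.append([q,r0+(e1+e2)/2]);w.append(e2-e1)
    P=np.array(P);w=np.array(w);ok=abs(w-np.median(w))<1.5
    L=pix2plane(c,P[ok],.04);f=np.polyfit(L[:,1],L[:,0],1)
    print("n",ok.sum(),"w",np.median(w),"yaw",90-np.degrees(np.arctan(f[0])),"x at .111",np.polyval(f,.111),"res",np.std(L[:,0]-np.polyval(f,L[:,1])))
    return f,P
E
python3 - <<'E'
from cell import *
from h import *
s=state();c=get_calibration("wrist");im=get_image("wrist")[:,:,::-1].copy();cv2.imwrite("pics/w8.png",im)
R=Ro.from_quat(s["tcp_rot"]).as_matrix()
a=np.radians(83.6);e=np.array([np.cos(a),np.sin(a),0]);o=np.array([.6024,.111,.04]);n=np.array([e[1],-e[0],0])
print(proj(c,[o+k*.05*e+j*.0075*n for k in(-1,1) for j in(-1,1)]).round(1).tolist())
q=proj(c,[o-.02*e,o+.045*e]).round().astype(int);print(q)
slotline(im,c,q[0,0],q[1,0],q[:,1].min()-16,q[:,1].max()+17)
print("TCP-dx0",[proj(c,s["ee_pos"]+R@np.array(v))[0].round(1).tolist() for v in([.011,0,-.017],[-.011,0,-.017],[.011,0,.027],[.014,0,.032])])
cv2.imwrite("pics/w8c.png",cv2.resize(im[190:340,220:440],None,fx=3.6,fy=3.6,interpolation=cv2.INTER_CUBIC))
b,r=im[:,:,0].astype(int),im[:,:,2].astype(int)
print([(y,int(b[y,284]),int(im[y,284,1]),int(r[y,284])) for y in list(range(222,250,1))+list(range(272,284))+list(range(318,330))])
E
```

```text
[[272.7, 214.6], [273.0, 235.9], [425.1, 214.2], [422.2, 235.4]]
[[318 225]
 [416 225]]
n 25 w 20.960199004975124 yaw 83.64554630690846 x at .111 0.602108539075277 res 3.347352765629664e-05
TCP-dx0 [[284.6, 278.5], [284.5, 325.7], [284.1, 235.4], [284.1, 226.7]]
[(222, 57, 58, 59), (223, 58, 59, 60), (224, 58, 58, 59), (225, 57, 58, 59), (226, 57, 58, 59), (227, 57, 58, 59), (228, 58, 58, 60), (229, 57, 58, 61), (230, 60, 61, 66), (231, 63, 64, 69), (232, 72, 73, 79), (233, 93, 94, 102), (234, 108, 109, 119), (235, 108, 109, 119), (236, 107, 109, 118), (237, 106, 108, 117), (238, 105, 106, 115), (239, 96, 94, 98), (240, 71, 56, 48), (241, 60, 37, 22), (242, 59, 36, 19), (243, 60, 36, 19), (244, 61, 37, 20), (245, 61, 37, 20), (246, 61, 37, 19), (247, 61, 37, 21), (248, 60, 36, 18), (249, 60, 37, 19), (272, 61, 38, 20), (273, 61, 37, 20), (274, 60, 37, 19), (275, 60, 37, 19), (276, 61, 38, 20), (277, 63, 39, 19), (278, 69, 43, 23), (279, 75, 45, 24), (280, 82, 50, 26), (281, 89, 53, 29), (282, 94, 57, 31), (283, 95, 58, 30), (318, 101, 62, 33), (319, 101, 61, 33), (320, 101, 62, 33), (321, 100, 61, 32), (322, 96, 59, 31), (323, 89, 57, 37), (324, 76, 71, 76), (325, 66, 82, 103), (326, 64, 86, 111), (327, 65, 89, 113), (328, 68, 92, 117), (329, 70, 93, 119)]
```

View pics/w8c.png

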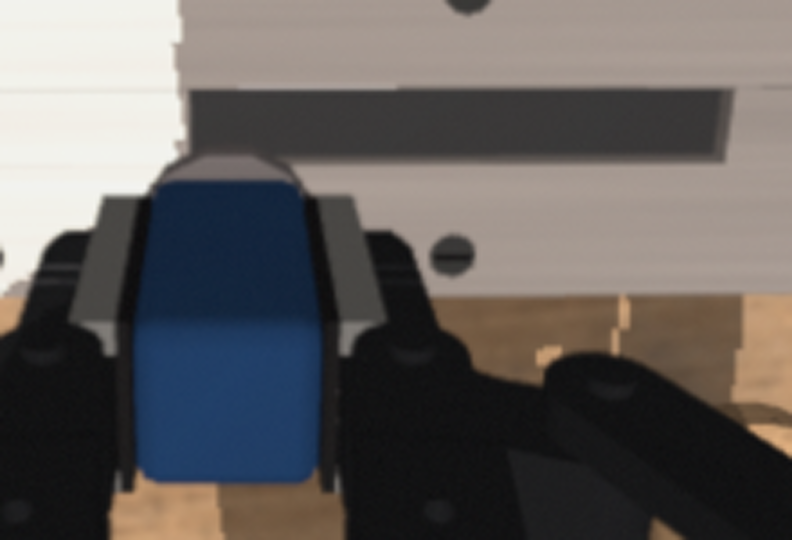

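```bash
python3 - <<'E'
from h import *
for n in("w4","w6","w8"):
  im=cv2.imread(f"pics/{n}.png").astype(int)
  print(n,[(y,im[y,284].tolist()) for y in list(range(224,246,1))+list(range(276,284))+list(range(319,327))])
im=cv2.imread("pics/w4.png");cv2.imwrite("pics/w4c.png",cv2.resize(im[190:340,220:360],None,fx=3.6,fy=3.6,interpolation=cv2.INTER_CUBIC))
E
```

```text
w4 [(224, [92, 136, 177]), (225, [91, 134, 175]), (226, [91, 135, 176]), (227, [94, 139, 182]), (228, [96, 142, 186]), (229, [98, 144, 188]), (230, [90, 126, 162]), (231, [76, 83, 96]), (232, [76, 77, 84]), (233, [94, 96, 104]), (234, [118, 120, 131]), (235, [125, 127, 138]), (236, [124, 127, 137]), (237, [122, 125, 135]), (238, [122, 123, 134]), (239, [120, 122, 131]), (240, [107, 103, 110]), (241, [75, 54, 44]), (242, [70, 43, 25]), (243, [70, 43, 24]), (244, [71, 44, 25]), (245, [70, 43, 24]), (276, [70, 44, 23]), (277, [71, 44, 23]), (278, [74, 45, 23]), (279, [81, 50, 27]), (280, [88, 55, 29]), (281, [97, 60, 33]), (282, [104, 64, 34]), (283, [108, 67, 37]), (319, [116, 72, 39]), (320, [116, 72, 40]), (321, [116, 72, 39]), (322, [115, 72, 39]), (323, [109, 67, 36]), (324, [102, 65, 40]), (325, [84, 73, 72]), (326, [73, 83, 96])]
w6 [(224, [85, 116, 149]), (225, [86, 117, 152]), (226, [87, 119, 154]), (227, [91, 123, 157]), (228, [92, 124, 159]), (229, [87, 114, 144]), (230, [72, 83, 100]), (231, [67, 69, 76]), (232, [75, 76, 83]), (233, [97, 99, 108]), (234, [114, 115, 125]), (2
[... 706 characters left out ...]
, 61]), (230, [60, 61, 66]), (231, [63, 64, 69]), (232, [72, 73, 79]), (233, [93, 94, 102]), (234, [108, 109, 119]), (235, [108, 109, 119]), (236, [107, 109, 118]), (237, [106, 108, 117]), (238, [105, 106, 115]), (239, [96, 94, 98]), (240, [71, 56, 48]), (241, [60, 37, 22]), (242, [59, 36, 19]), (243, [60, 36, 19]), (244, [61, 37, 20]), (245, [61, 37, 20]), (276, [61, 38, 20]), (277, [63, 39, 19]), (278, [69, 43, 23]), (279, [75, 45, 24]), (280, [82, 50, 26]), (281, [89, 53, 29]), (282, [94, 57, 31]), (283, [95, 58, 30]), (319, [101, 61, 33]), (320, [101, 62, 33]), (321, [100, 61, 32]), (322, [96, 59, 31]), (323, [89, 57, 37]), (324, [76, 71, 76]), (325, [66, 82, 103]), (326, [64, 86, 111])]
```

View pics/w4c.png

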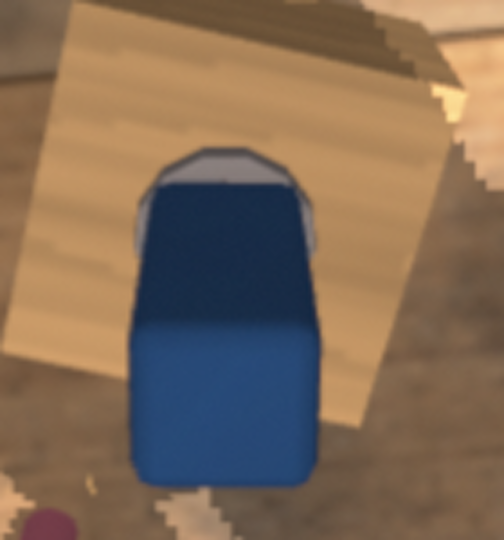

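```bash
python3 -m crank '[{"tx":0.26,"ty":0.05,"tz":0.3,"turn":0},{"tx":0,"ty":0,"tz":0.4,"turn":0},{"tx":0,"ty":0,"tz":0,"turn":0},{"tx":0,"ty":0,"tz":0,"turn":0},{"tx":0,"ty":0,"tz":0,"turn":0}]'
python3 -m crank '[{"tx":0,"ty":0,"tz":0,"turn":0},{"tx":0,"ty":0,"tz":0,"turn":0}]'
python3 - <<'E'
from cell import *
from h import *
s=state();print(s["force"]);plan(s,[.597,.0692,.095],83.6)
c=get_calibration("scene")
im=get_image("scene")[:,:,::-1];cv2.imwrite("pics/s9.png",cv2.resize(im[190:280,270:390],None,fx=6,fy=6,interpolation=cv2.INTER_CUBIC))
print((proj(c,[[.5972,.0692,.04],[.5972,.0692,.035],[.5972,.0692,.0465]])-[270,190])*6)
E
```

```text
time_s: 6.1
ee_pos: [0.5972, 0.0692, 0.0993]
tcp_rot: [0.057, 0.998, -0.0, 0.0]
force: [-1.0, -0.2, -2.7]
finger_gap: 0.243
time_s: 6.3
ee_pos: [0.5973, 0.0691, 0.0994]
tcp_rot: [0.057, 0.998, 0.0, 0.0]
force: [0.2, 0.6, -2.6]
finger_gap: 0.246
[ 0.23833646  0.63255224 -2.61316753]
tool d cm [0.03 0.   0.44] n 0.4 pos [0.5973 0.0691 0.0994] tilt [ 4.e-04 -0.e+00 -1.e+00]
tool y dir deg 83.48
turn rad -0.0020791452646956687
[[389.58850463 298.02875673]
 [388.31974094 312.49719037]
 [391.24344168 279.11321122]]
```

View pics/s9.png

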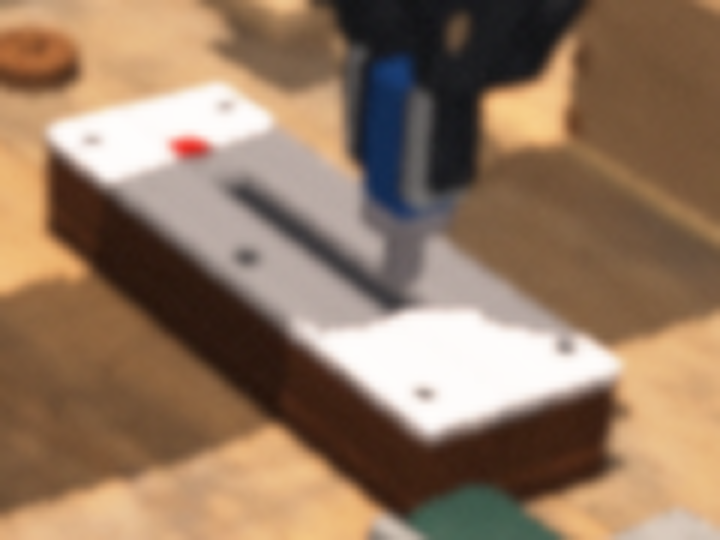

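```bash
python3 - <<'E'
from cell import *
from h import *
c=get_calibration("scene");im=cv2.imread("pics/s9.png")
a=np.radians(83.62);e=np.array([np.cos(a),np.sin(a),0]);o=np.array([.6022,.111,.04]);n=np.array([e[1],-e[0],0])
def P(X): return ((proj(c,X)-[270,190]+.5)*6).round().astype(int).reshape(-1,1,2)
cor=lambda L,W,z:[o+i*L*e+j*W*n+[0,0,z] for i,j in((-1,-1),(-1,1),(1,1),(1,-1))]
for L,W in((.05,.0075),(.105,.035)): cv2.polylines(im,[P(cor(L,W,0))],True,(0,255,0),1)
t=state()["ee_pos"]
for z0,r in((-.053,.004),(-.051,.006),(-.032,.006),(-.032,.014),(-.027,.014)):
    cv2.polylines(im,[P([t+[r*np.cos(k),r*np.sin(k),z0] for k in np.linspace(0,6.28,30)])],True,(0,0,255),1)
cv2.imwrite("pics/s9o.png",im)
E
```

```text
(no output)
```

View pics/s9o.png

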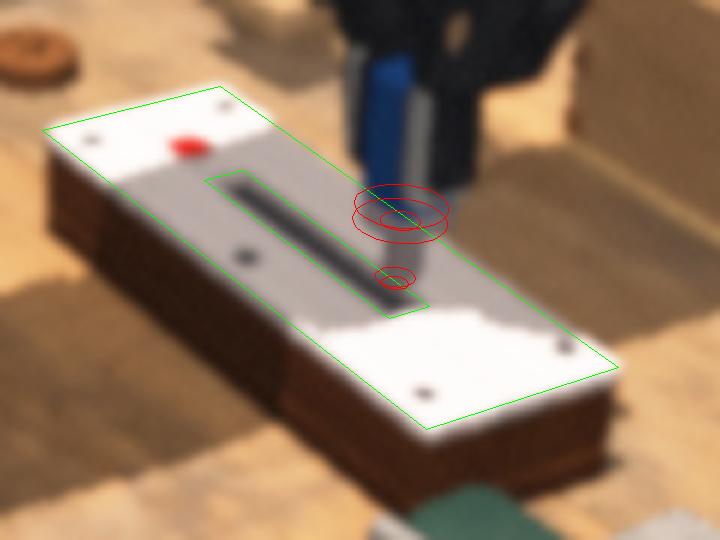

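```bash
python3 -m crank '[{"tx":0.05,"ty":0,"tz":0.2,"turn":0},{"tx":0,"ty":0,"tz":0.2,"turn":0},{"tx":0,"ty":0,"tz":0.1,"turn":0},{"tx":0,"ty":0,"tz":0.1,"turn":0},{"tx":0,"ty":0,"tz":0,"turn":0}]'
python3 -m crank '[{"tx":0,"ty":0,"tz":0,"turn":0},{"tx":0,"ty":0,"tz":0,"turn":0}]'
```

```text
time_s: 6.85
ee_pos: [0.5964, 0.0692, 0.093]
tcp_rot: [0.057, 0.998, -0.0, -0.0]
force: [0.4, 0.5, -1.9]
finger_gap: 0.253
time_s: 7.05
ee_pos: [0.5967, 0.0692, 0.0934]
tcp_rot: [0.057, 0.998, -0.0, 0.0]
force: [0.3, -0.4, -2.2]
finger_gap: 0.247
```

```bash
python3 -m crank '[{"tx":0,"ty":0,"tz":0.1,"turn":0},{"tx":0,"ty":0,"tz":0.1,"turn":0},{"tx":0,"ty":0,"tz":0,"turn":0}]'
python3 -m crank '[{"tx":0,"ty":0,"tz":0.1,"turn":0},{"tx":0,"ty":0,"tz":0.1,"turn":0},{"tx":0,"ty":0,"tz":0,"turn":0}]'
```

```text
time_s: 7.35
ee_pos: [0.5964, 0.0692, 0.0911]
tcp_rot: [0.057, 0.998, -0.0, -0.0]
force: [0.2, -0.3, -2.7]
finger_gap: 0.25
time_s: 7.65
ee_pos: [0.5964, 0.0692, 0.089]
tcp_rot: [0.057, 0.998, 0.0, -0.0]
force: [0.2, -0.7, -2.0]
finger_gap: 0.25
```

No contact at the cover level, so the foot is inside the slot. I'll continue in finer steps to the floor.

```bash
for i in 1; do python3 -m crank '[{"tx":0,"ty":0,"tz":0.05,"turn":0},{"tx":0,"ty":0,"tz":0.05,"turn":0},{"tx":0,"ty":0,"tz":0,"turn":0}]'; done
python3 -m crank '[{"tx":0,"ty":0,"tz":0.05,"turn":0},{"tx":0,"ty":0,"tz":0,"turn":0}]'
```

```text
time_s: 7.95
ee_pos: [0.5965, 0.0692, 0.0882]
tcp_rot: [0.057, 0.998, 0.0, -0.0]
force: [-0.2, 0.5, -1.8]
finger_gap: 0.254
time_s: 8.15
ee_pos: [0.5967, 0.0692, 0.088]
tcp_rot: [0.057, 0.998, 0.0, 0.0]
force: [-0.4, -0.1, -0.7]
finger_gap: 0.253
```

```bash
python3 -m crank '[{"tx":0,"ty":0,"tz":0.05,"turn":0},{"tx":0,"ty":0,"tz":0,"turn":0}]'
python3 -m crank '[{"tx":0,"ty":0,"tz":0.05,"turn":0},{"tx":0,"ty":0,"tz":0,"turn":0}]'
```

```text
time_s: 8.35
ee_pos: [0.5968, 0.0692, 0.0879]
tcp_rot: [0.057, 0.998, -0.0, 0.0]
force: [-1.5, -0.4, 2.5]
finger_gap: 0.244
time_s: 8.55
ee_pos: [0.5968, 0.0692, 0.0879]
tcp_rot: [0.057, 0.998, -0.0, 0.0]
force: [-3.0, -0.2, 6.0]
finger_gap: 0.248
```

```bash
python3 -m crank '[{"tx":0,"ty":0,"tz":-0.05,"turn":0},{"tx":0,"ty":0,"tz":0,"turn":0}]'
python3 -m crank '[{"tx":0,"ty":0.15,"tz":0,"turn":0},{"tx":0,"ty":0.15,"tz":0,"turn":0}]'
```

```text
time_s: 8.75
ee_pos: [0.5968, 0.0692, 0.0879]
tcp_rot: [0.057, 0.998, -0.0, 0.0]
force: [-2.1, -0.6, 4.9]
finger_gap: 0.251
time_s: 8.95
ee_pos: [0.5974, 0.0705, 0.0879]
tcp_rot: [0.057, 0.998, -0.002, 0.0]
force: [-1.6, -4.8, 5.1]
finger_gap: 0.251
```

```bash
python3 -m crank '[{"tx":0,"ty":0.15,"tz":0,"turn":0},{"tx":0,"ty":0.15,"tz":0,"turn":0}]'
```

```text
time_s: 9.15
ee_pos: [0.5982, 0.0739, 0.0879]
tcp_rot: [0.057, 0.998, -0.001, 0.001]
force: [-0.1, -5.2, 4.4]
finger_gap: 0.249
```

```bash
python3 -m crank '[{"tx":0,"ty":0.15,"tz":-0.025,"turn":0},{"tx":0,"ty":0.15,"tz":0,"turn":0}]'
```

```text
time_s: 9.35
ee_pos: [0.5984, 0.0778, 0.0879]
tcp_rot: [0.057, 0.998, -0.0, 0.001]
force: [0.1, -4.8, 3.7]
finger_gap: 0.242
```

```bash
python3 -m crank '[{"tx":0,"ty":0.15,"tz":0,"turn":0},{"tx":0,"ty":0.15,"tz":0,"turn":0}]'
```

```text
time_s: 9.55
ee_pos: [0.5985, 0.0809, 0.0879]
tcp_rot: [0.057, 0.998, -0.0, 0.001]
force: [0.1, -4.9, 4.9]
finger_gap: 0.25
```

```bash
python3 -m crank '[{"tx":0,"ty":0.15,"tz":0,"turn":0},{"tx":0,"ty":0.15,"tz":0,"turn":0}]'
```

```text
time_s: 9.75
ee_pos: [0.5986, 0.0839, 0.0879]
tcp_rot: [0.057, 0.998, -0.0, 0.0]
force: [-0.4, -6.9, 5.7]
finger_gap: 0.254
```

```bash
python3 -m crank '[{"tx":0,"ty":0,"tz":-0.05,"turn":0},{"tx":0,"ty":0,"tz":0,"turn":0}]'
```

```text
time_s: 9.95
ee_pos: [0.5984, 0.0847, 0.0879]
tcp_rot: [0.057, 0.998, 0.0, 0.0]
force: [0.8, -2.9, 2.1]
finger_gap: 0.249
```

```bash
python3 -m crank '[{"tx":0,"ty":0.15,"tz":0,"turn":0},{"tx":0,"ty":0.15,"tz":0,"turn":0}]'
```

```text
time_s: 10.15
ee_pos: [0.5985, 0.087, 0.0879]
tcp_rot: [0.057, 0.998, -0.0, -0.0]
force: [0.5, -4.3, 2.8]
finger_gap: 0.249
```

```bash
python3 -m crank '[{"tx":0,"ty":0.15,"tz":0,"turn":0},{"tx":0,"ty":0.15,"tz":0,"turn":0}]'
```

```text
time_s: 10.35
ee_pos: [0.5987, 0.0901, 0.0879]
tcp_rot: [0.057, 0.998, -0.0, -0.0]
force: [0.3, -4.1, 3.4]
finger_gap: 0.247
```

```bash
python3 -m crank '[{"tx":0,"ty":0.15,"tz":-0.01,"turn":0},{"tx":0,"ty":0.15,"tz":0,"turn":0}]'
```

```text
time_s: 10.55
ee_pos: [0.599, 0.0933, 0.0879]
tcp_rot: [0.057, 0.998, 0.0, -0.0]
force: [-0.1, -4.6, 2.9]
finger_gap: 0.249
```

```bash
python3 -m crank '[{"tx":0,"ty":0.15,"tz":-0.01,"turn":0},{"tx":0,"ty":0.15,"tz":0,"turn":0}]'
```

```text
time_s: 10.75
ee_pos: [0.5994, 0.0964, 0.0879]
tcp_rot: [0.057, 0.998, 0.0, -0.0]
force: [-0.4, -3.7, 1.8]
finger_gap: 0.248
```

```bash
python3 -m crank '[{"tx":0,"ty":0.15,"tz":-0.01,"turn":0},{"tx":0,"ty":0.15,"tz":0,"turn":0}]'
```

```text
time_s: 10.95
ee_pos: [0.5996, 0.0994, 0.0879]
tcp_rot: [0.057, 0.998, 0.0, -0.0]
force: [0.4, -2.4, 1.3]
finger_gap: 0.252
```

```bash
python3 -m crank '[{"tx":-0.03,"ty":0.15,"tz":0.02,"turn":0},{"tx":0,"ty":0.15,"tz":0,"turn":0}]'
```

```text
time_s: 11.15
ee_pos: [0.6005, 0.1022, 0.088]
tcp_rot: [0.057, 0.998, 0.0, -0.0]
force: [0.2, -2.7, 0.7]
finger_gap: 0.251
```

```bash
python3 -m crank '[{"tx":0,"ty":0.15,"tz":0,"turn":0},{"tx":0,"ty":0.15,"tz":0,"turn":0}]'
```

```text
time_s: 11.35
ee_pos: [0.6009, 0.1053, 0.0879]
tcp_rot: [0.057, 0.998, 0.0, -0.0]
force: [0.4, -1.1, 0.5]
finger_gap: 0.251
```

```bash
python3 -m crank '[{"tx":0,"ty":0.15,"tz":0,"turn":0},{"tx":0,"ty":0.15,"tz":0,"turn":0}]'
```

```text
time_s: 11.55
ee_pos: [0.6011, 0.1084, 0.0878]
tcp_rot: [0.057, 0.998, 0.0, -0.0]
force: [0.2, -0.3, -2.5]
finger_gap: 0.252
```

Contact force vanished at y≈0.108 (about −3 mm from mid-slot). I'll press down gently to see whether the foot drops.

```bash
python3 -m crank '[{"tx":0,"ty":0,"tz":0.05,"turn":0},{"tx":0,"ty":0,"tz":0.05,"turn":0},{"tx":0,"ty":0,"tz":0,"turn":0}]'
```

```text
time_s: 11.85
ee_pos: [0.6012, 0.1085, 0.0872]
tcp_rot: [0.057, 0.998, 0.001, -0.0]
force: [-0.7, 2.1, -0.7]
finger_gap: 0.249
```

```bash
python3 -m crank '[{"tx":0,"ty":0,"tz":0.05,"turn":0},{"tx":0,"ty":0,"tz":0.05,"turn":0},{"tx":0,"ty":0,"tz":0,"turn":0}]'
```

```text
time_s: 12.15
ee_pos: [0.6014, 0.1084, 0.0868]
tcp_rot: [0.057, 0.998, 0.0, 0.0]
force: [-2.2, 2.9, 4.6]
finger_gap: 0.248
```

```bash
python3 -m crank '[{"tx":0,"ty":0.1,"tz":0,"turn":0},{"tx":0,"ty":0,"tz":0,"turn":0}]'
```

```text
time_s: 12.35
ee_pos: [0.6018, 0.109, 0.0863]
tcp_rot: [0.057, 0.998, 0.0, 0.001]
force: [-0.9, 2.1, 3.1]
finger_gap: 0.25
```

Going in as it moves +y (z is falling); continuing that way.

```bash
python3 -m crank '[{"tx":0,"ty":0.1,"tz":0,"turn":0},{"tx":0,"ty":0,"tz":0,"turn":0}]'
python3 -m crank '[{"tx":0,"ty":0,"tz":0.05,"turn":0},{"tx":0,"ty":0,"tz":0.05,"turn":0},{"tx":0,"ty":0,"tz":0,"turn":0}]'
```

```text
time_s: 12.55
ee_pos: [0.6019, 0.1097, 0.0859]
tcp_rot: [0.057, 0.998, -0.0, 0.0]
force: [0.7, 0.6, 0.5]
finger_gap: 0.248
time_s: 12.85
ee_pos: [0.6017, 0.1102, 0.0847]
tcp_rot: [0.057, 0.998, 0.0, 0.0]
force: [1.6, 2.9, -1.5]
finger_gap: 0.25
```

```bash
python3 -m crank '[{"tx":0,"ty":0.05,"tz":0.05,"turn":0},{"tx":0,"ty":0,"tz":0.1,"turn":0},{"tx":0,"ty":0,"tz":0,"turn":0}]'

```

```text
time_s: 13.15
ee_pos: [0.6012, 0.1105, 0.0831]
tcp_rot: [0.057, 0.998, 0.0, -0.0]
force: [0.0, 3.1, -1.7]
finger_gap: 0.25
```

```bash
python3 -m crank '[{"tx":0,"ty":0.05,"tz":0.1,"turn":0},{"tx":0,"ty":0,"tz":0.1,"turn":0},{"tx":0,"ty":0,"tz":0,"turn":0}]'

```

```text
time_s: 13.45
ee_pos: [0.6012, 0.1107, 0.0811]
tcp_rot: [0.057, 0.998, -0.0, -0.001]
force: [0.6, 0.1, -2.4]
finger_gap: 0.25
```

Dropping freely (7 mm in). Seating it.

```bash
python3 -m crank '[{"tx":0,"ty":0,"tz":0.15,"turn":0},{"tx":0,"ty":0,"tz":0.15,"turn":0},{"tx":0,"ty":0,"tz":0.1,"turn":0},{"tx":0,"ty":0,"tz":0,"turn":0}]'

```

```text
time_s: 13.85
ee_pos: [0.6014, 0.1107, 0.0773]
tcp_rot: [0.057, 0.998, -0.0, -0.0]
force: [-0.8, 0.0, -2.8]
finger_gap: 0.251
```

```bash
python3 -m crank '[{"tx":0,"ty":0,"tz":0.1,"turn":0},{"tx":0,"ty":0,"tz":0.1,"turn":0},{"tx":0,"ty":0,"tz":0.1,"turn":0},{"tx":0,"ty":0,"tz":0,"turn":0}]'

```

```text
time_s: 14.25
ee_pos: [0.6016, 0.1108, 0.0745]
tcp_rot: [0.057, 0.998, -0.0, -0.0]
force: [0.7, 0.4, -2.7]
finger_gap: 0.251
```

```bash
python3 -m crank '[{"tx":0,"ty":0,"tz":0.1,"turn":0},{"tx":0,"ty":0,"tz":0.05,"turn":0},{"tx":0,"ty":0,"tz":0,"turn":0}]'

```

```text
time_s: 14.55
ee_pos: [0.6018, 0.1109, 0.0731]
tcp_rot: [0.057, 0.998, -0.0, 0.0]
force: [0.7, -0.3, -2.3]
finger_gap: 0.251
```

```bash
python3 -m crank '[{"tx":0,"ty":0,"tz":0.05,"turn":0},{"tx":0,"ty":0,"tz":0.05,"turn":0},{"tx":0,"ty":0,"tz":0,"turn":0}]'

```

```text
time_s: 14.85
ee_pos: [0.6017, 0.1109, 0.0721]
tcp_rot: [0.057, 0.998, 0.0, 0.0]
force: [0.0, -1.1, -1.8]
finger_gap: 0.252
```

```bash
python3 -m crank '[{"tx":0,"ty":0,"tz":0.05,"turn":0},{"tx":0,"ty":0,"tz":0,"turn":0}]'
python3 - <<'E'
from cell import *
from h import *
im=get_image("scene")[:,:,::-1];cv2.imwrite("pics/s10.png",cv2.resize(im[180:280,270:390],None,fx=6,fy=6,interpolation=cv2.INTER_CUBIC))
im=get_image("wrist")[:,:,::-1];cv2.imwrite("pics/w10.png",im)
E
```

```text
time_s: 15.05
ee_pos: [0.6018, 0.1109, 0.072]
tcp_rot: [0.057, 0.998, -0.0, 0.0]
force: [-1.1, -0.8, 0.7]
finger_gap: 0.248
```

View pics/s10.png

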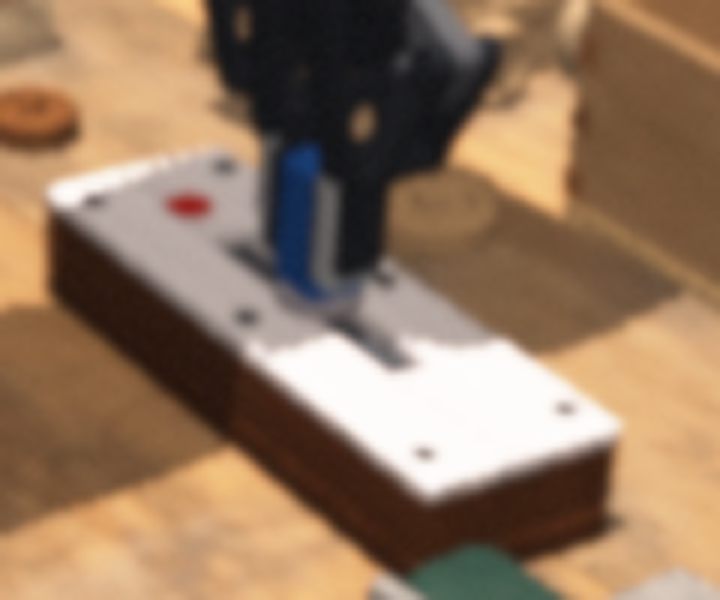

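View pics/w10.png

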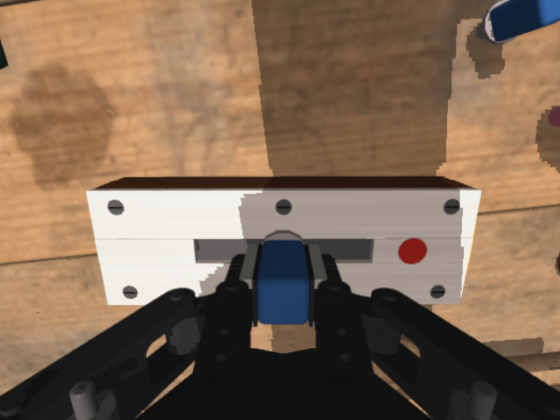

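Seated: z = 0.072, with the collar on the cover in both pictures. Now I push towards the red dot.

```bash
python3 -m crank '[{"tx":0,"ty":0.1,"tz":-0.02,"turn":0},{"tx":0,"ty":0.15,"tz":0,"turn":0},{"tx":0,"ty":0.2,"tz":0,"turn":0},{"tx":0,"ty":0.2,"tz":0,"turn":0}]'
```

```text
time_s: 15.55
ee_pos: [0.6024, 0.1145, 0.072]
tcp_rot: [0.056, 0.998, -0.003, -0.0]
force: [-1.7, -12.3, 2.0]
finger_gap: 0.247
```

```bash
python3 -m crank '[{"tx":0,"ty":0.25,"tz":0,"turn":0},{"tx":0,"ty":0.25,"tz":0,"turn":0},{"tx":0,"ty":0.25,"tz":0,"turn":0},{"tx":0,"ty":0.25,"tz":0,"turn":0}]'
```

```text
time_s: 15.95
ee_pos: [0.6035, 0.1233, 0.072]
tcp_rot: [0.057, 0.998, -0.004, -0.0]
force: [-2.0, -13.0, 3.2]
finger_gap: 0.248
```

```bash
python3 -m crank '[{"tx":0.02,"ty":0.25,"tz":-0.02,"turn":0},{"tx":0,"ty":0.25,"tz":0,"turn":0},{"tx":0,"ty":0.25,"tz":0,"turn":0},{"tx":0,"ty":0.25,"tz":0,"turn":0},{"tx":0,"ty":0.25,"tz":0,"turn":0}]'
```

```text
time_s: 16.45
ee_pos: [0.6049, 0.1358, 0.0721]
tcp_rot: [0.057, 0.998, -0.004, -0.0]
force: [-1.3, -11.5, 2.4]
finger_gap: 0.254
```

```bash
python3 -m crank '[{"tx":0,"ty":0.25,"tz":-0.02,"turn":0},{"tx":0,"ty":0.25,"tz":0,"turn":0},{"tx":0,"ty":0.25,"tz":0,"turn":0},{"tx":0,"ty":0.25,"tz":0,"turn":0},{"tx":0,"ty":0.2,"tz":0,"turn":0}]'
```

```text
time_s: 16.95
ee_pos: [0.6062, 0.1479, 0.0721]
tcp_rot: [0.057, 0.998, -0.004, -0.0]
force: [-1.0, -10.7, 1.0]
finger_gap: 0.245
```

About 7 mm to go; smaller steps, watching for the stop.

```bash
python3 -m crank '[{"tx":0,"ty":0.15,"tz":0,"turn":0},{"tx":0,"ty":0.15,"tz":0,"turn":0},{"tx":0,"ty":0.15,"tz":0,"turn":0}]'
```

```text
time_s: 17.25
ee_pos: [0.6066, 0.1518, 0.0721]
tcp_rot: [0.057, 0.998, -0.004, -0.0]
force: [-1.2, -11.7, 1.5]
finger_gap: 0.25
```

```bash
python3 -m crank '[{"tx":0,"ty":0.1,"tz":0,"turn":0},{"tx":0,"ty":0.05,"tz":0,"turn":0}]'
```

```text
time_s: 17.45
ee_pos: [0.6068, 0.1533, 0.0721]
tcp_rot: [0.057, 0.998, -0.004, -0.0]
force: [-0.9, -12.3, 1.7]
finger_gap: 0.255
```

```bash
python3 -m crank '[{"tx":0,"ty":0.05,"tz":0,"turn":0},{"tx":0,"ty":0.05,"tz":0,"turn":0}]'
```

```text
time_s: 17.65
ee_pos: [0.6069, 0.1542, 0.0721]
tcp_rot: [0.057, 0.998, -0.004, -0.0]
force: [-1.4, -13.0, 2.1]
finger_gap: 0.249
```

```bash
python3 -m crank '[{"tx":0,"ty":0.05,"tz":0,"turn":0},{"tx":0,"ty":0.05,"tz":0,"turn":0}]'
```

```text
time_s: 17.85
ee_pos: [0.607, 0.1551, 0.0721]
tcp_rot: [0.057, 0.998, -0.004, -0.0]
force: [-0.9, -12.7, 1.9]
finger_gap: 0.248
```

```bash
python3 -m crank '[{"tx":0,"ty":0.05,"tz":0,"turn":0},{"tx":0,"ty":0,"tz":0,"turn":0}]'
```

```text
time_s: 18.05
ee_pos: [0.607, 0.1555, 0.0721]
tcp_rot: [0.057, 0.998, -0.004, -0.0]
force: [-1.2, -12.2, 2.4]
finger_gap: 0.248
```

```bash
python3 -m crank '[{"tx":0,"ty":0.05,"tz":0,"turn":0},{"tx":0,"ty":0,"tz":0,"turn":0}]'
```

```text
time_s: 18.25
ee_pos: [0.6071, 0.1556, 0.0721]
tcp_rot: [0.057, 0.998, -0.005, -0.001]
force: [-0.8, -13.7, 2.6]
finger_gap: 0.25
```

```bash
python3 -m crank '[{"tx":0,"ty":0.05,"tz":0,"turn":0},{"tx":0,"ty":0,"tz":0,"turn":0}]'
```

```text
time_s: 18.45
ee_pos: [0.6071, 0.1557, 0.0721]
tcp_rot: [0.057, 0.998, -0.005, -0.001]
force: [-2.7, -15.6, 1.6]
finger_gap: 0.253
```

```bash
python3 -m crank '[{"tx":0,"ty":0.05,"tz":0,"turn":0},{"tx":0,"ty":0,"tz":0,"turn":0}]'
```

```text
time_s: 18.65
ee_pos: [0.6071, 0.1558, 0.0721]
tcp_rot: [0.057, 0.998, -0.005, -0.001]
force: [-2.4, -16.5, 2.7]
finger_gap: 0.246
```

The end is reached: force climbs without motion at y=0.1557. I relieve the side load before opening.

```bash
python3 -m crank '[{"tx":0,"ty":-0.1,"tz":0,"turn":0},{"tx":0,"ty":-0.1,"tz":0,"turn":0},{"tx":0,"ty":0,"tz":0,"turn":0}]'
```

```text
time_s: 18.95
ee_pos: [0.607, 0.1556, 0.0721]
tcp_rot: [0.057, 0.998, -0.004, -0.0]
force: [-0.1, -11.8, 0.9]
finger_gap: 0.25
```

```bash
python3 -m crank '[{"tx":0,"ty":-0.05,"tz":0,"turn":0},{"tx":0,"ty":-0.05,"tz":0,"turn":0},{"tx":0,"ty":0,"tz":0,"turn":0}]'
```

```text
time_s: 19.25
ee_pos: [0.607, 0.1555, 0.0721]
tcp_rot: [0.057, 0.998, -0.003, -0.0]
force: [0.4, -9.3, 0.5]
finger_gap: 0.247
```

```bash
python3 -m crank '[{"tx":0,"ty":-0.1,"tz":0,"turn":0},{"tx":0,"ty":-0.1,"tz":0,"turn":0},{"tx":0,"ty":0,"tz":0,"turn":0}]'
```

```text
time_s: 19.55
ee_pos: [0.6069, 0.1552, 0.072]
tcp_rot: [0.057, 0.998, -0.001, 0.0]
force: [1.3, -6.6, -0.3]
finger_gap: 0.249
```

```bash
python3 -m crank '[{"tx":0,"ty":0,"tz":0,"turn":0},{"tx":0,"ty":0,"tz":0,"turn":0}]'
```

```text
time_s: 19.75
ee_pos: [0.607, 0.1552, 0.0721]
tcp_rot: [0.057, 0.998, -0.001, 0.0]
force: [0.5, -6.2, -0.4]
finger_gap: 0.255
```

```bash
python3 -m crank '[{"tx":0,"ty":-0.08,"tz":0,"turn":0},{"tx":0,"ty":0,"tz":0,"turn":0}]'
```

```text
time_s: 19.95
ee_pos: [0.6069, 0.1551, 0.0721]
tcp_rot: [0.057, 0.998, -0.001, 0.0]
force: [1.0, -5.4, -1.1]
finger_gap: 0.248
```

```bash
python3 -m crank '[{"tx":0,"ty":-0.05,"tz":0,"turn":0},{"tx":0,"ty":0,"tz":0,"turn":0}]'
```

```text
time_s: 20.15
ee_pos: [0.6068, 0.1551, 0.072]
tcp_rot: [0.057, 0.998, -0.0, 0.0]
force: [1.8, -5.0, -3.5]
finger_gap: 0.249
```

```bash
python3 -m crank '[{"tx":0,"ty":-0.08,"tz":0.02,"turn":0},{"tx":0,"ty":0,"tz":0,"turn":0},{"tx":0,"ty":0,"tz":0,"turn":0}]'
```

```text
time_s: 20.45
ee_pos: [0.6064, 0.155, 0.0721]
tcp_rot: [0.057, 0.998, 0.0, 0.0]
force: [1.3, -1.9, -2.6]
finger_gap: 0.249
```

```bash
python3 - <<'E'
from cell import *
from h import *
im=get_image("scene")[:,:,::-1];cv2.imwrite("pics/s11.png",cv2.resize(im[160:280,240:400],None,fx=5,fy=5,interpolation=cv2.INTER_CUBIC))
im=get_image("wrist")[:,:,::-1];cv2.imwrite("pics/w11.png",im)
print(state()["force"])
E
```

```text
[ 1.02793294 -1.75582734 -1.39045799]
```

View pics/s11.png

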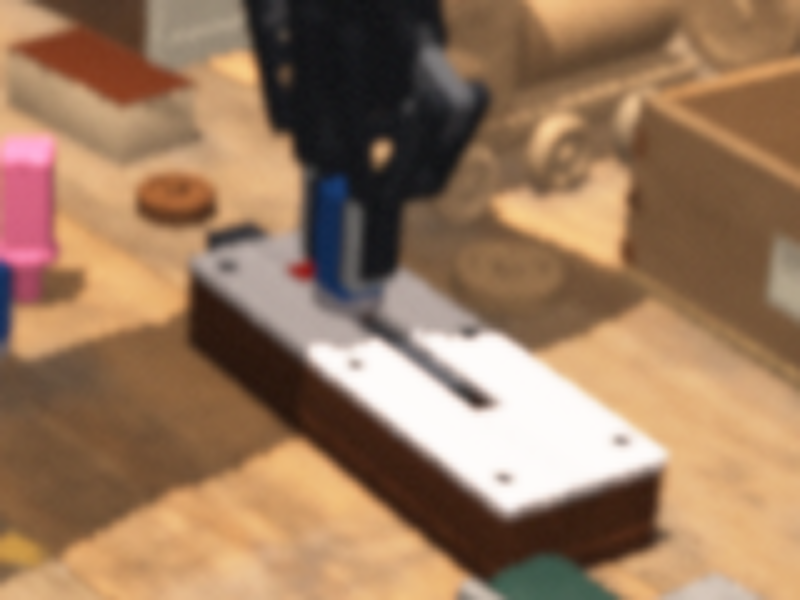

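View pics/w11.png

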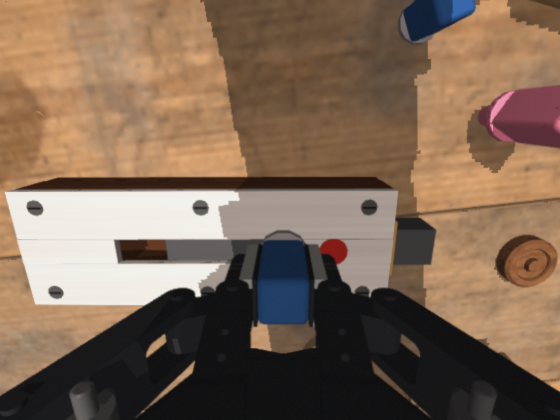

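The bolt's dark tail sticks out of the +y end (wrist 415,242) and the pin stands at the slot's red end. Now I let go.

```bash
python3 -m crank '[{"tx":0,"ty":0,"tz":0,"turn":0},{"tx":0,"ty":0,"tz":0,"turn":0},{"tx":0,"ty":0,"tz":0,"turn":0},{"tx":0,"ty":0,"tz":0,"turn":0},{"tx":0,"ty":0,"tz":0,"turn":0}]' -1
python3 - <<'E'
from cell import *
import cv2
im=get_image("wrist")[:,:,::-1];cv2.imwrite("pics/w12.png",im)
E
```

```text
time_s: 21.05
ee_pos: [0.6064, 0.1547, 0.0722]
tcp_rot: [0.057, 0.998, 0.0, 0.0]
force: [-0.5, 0.0, -0.3]
finger_gap: 1.001
```

View pics/w12.png

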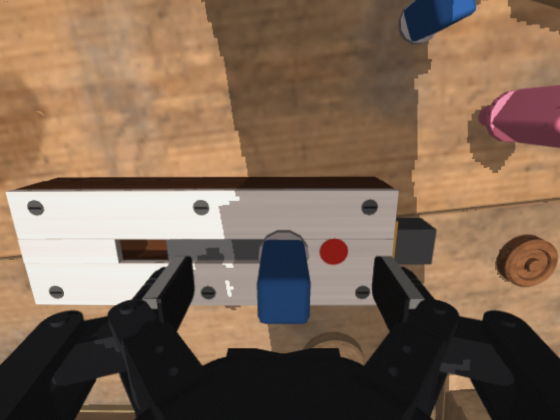

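```bash
python3 -m crank '[{"tx":0,"ty":0,"tz":-2,"turn":0},{"tx":0,"ty":0,"tz":-4,"turn":0},{"tx":0,"ty":0,"tz":-4,"turn":0},{"tx":0,"ty":0,"tz":-3,"turn":0},{"tx":0,"ty":0,"tz":0,"turn":0}]'
python3 -m crank '[{"tx":2,"ty":0,"tz":0,"turn":0},{"tx":0,"ty":0,"tz":0,"turn":0},{"tx":0,"ty":0,"tz":0,"turn":0},{"tx":0,"ty":0,"tz":0,"turn":0}]'
python3 - <<'E'
from cell import *
from h import *
s=state();c=get_calibration("wrist");im=get_image("wrist")[:,:,::-1].copy();cv2.imwrite("pics/w13.png",im)
im=get_image("scene")[:,:,::-1];cv2.imwrite("pics/s13.png",cv2.resize(im[160:280,240:400],None,fx=5,fy=5,interpolation=cv2.INTER_CUBIC))
print(proj(c,[[.6071,.1547,.089],[.6071,.1547,.084],[.6071,.1547,.045]]))
E
```

```text
time_s: 21.6
ee_pos: [0.6102, 0.1551, 0.2089]
tcp_rot: [0.057, 0.998, 0.001, 0.006]
force: [1.4, -0.3, 0.2]
finger_gap: 1.001
time_s: 22.0
ee_pos: [0.5868, 0.1567, 0.2013]
tcp_rot: [0.057, 0.998, -0.0, -0.0]
force: [0.2, 0.6, 0.6]
finger_gap: 0.997
[[284.11200483 231.23930395]
 [284.09086464 229.04439069]
 [283.94951559 214.37430606]]
```

View pics/w13.png

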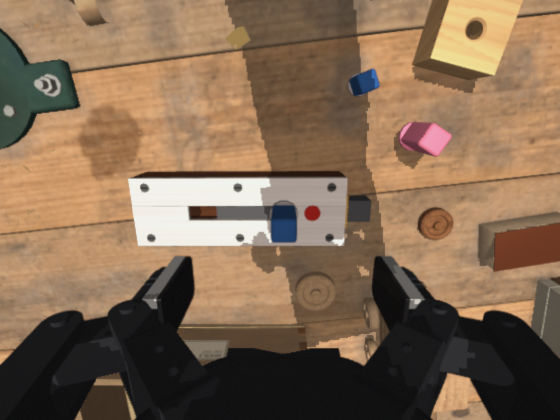

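View pics/s13.png

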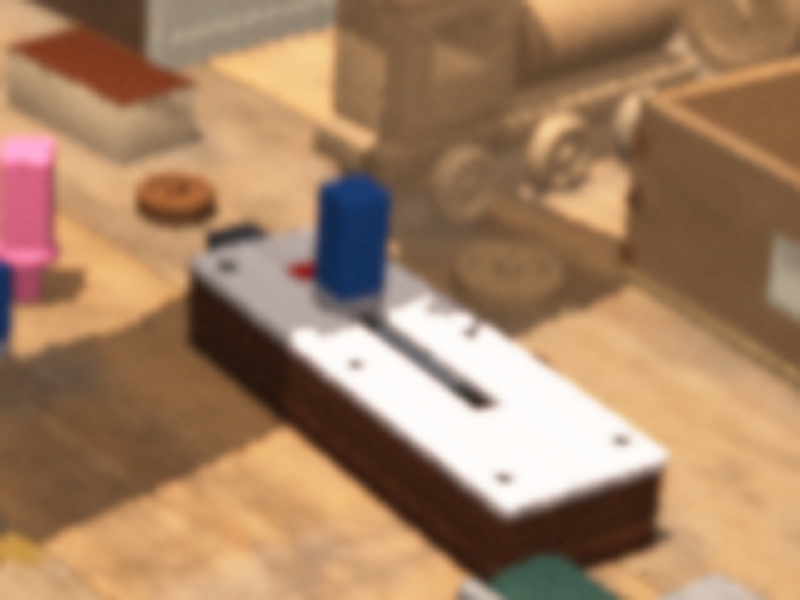

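```bash
python3 - <<'E'
from cell import *
from h import *
c=get_calibration("wrist");im=cv2.imread("pics/w13.png").astype(int)
m=((im[:,:,0]>im[:,:,2]+25));ys,xs=np.where(m[195:250,255:310]);ys+=195;xs+=255
for y in range(ys.min(),ys.max()+1,3):print(y,xs[ys==y].min(),xs[ys==y].max())
print(pix2plane(c,[[xs[ys>222].mean(),231]],.089))
finish_job();print(state()["time_s"])
E
```

```text
206 274 293
209 273 294
212 273 294
215 272 295
218 272 295
221 271 295
224 271 295
227 271 296
230 271 295
233 271 295
236 272 295
239 272 295
[[0.60710566 0.15396076 0.089     ]]
the job is handed in; nothing more can be done
the job is handed in; nothing more can be done
```

The pin is seated upright in the bolt, the bolt is at the red-marked end of the slot, and the job was handed in at about 22 s. I got no verdict.

**What I did:** I took the larger blue-handled pin from the stand and set its foot in the slot near the unmarked end. I then slid it along under about 4–6 N. The first stretch briefly read 7–8 N down with up to 7 N of drag, which is still below the bolt's 9 N. The foot dropped into the socket about 1–3 mm on the −y side of mid-slot. Once the collar was down I pushed the bolt to the red end with about 12–13 N, and 16.5 N was the highest reading at the end stop. I eased off the side load, opened the jaws and backed away.

**Last checks:**
- **End stop:** the force rose with almost no further motion at y ≈ 0.1557 with the arm still pressing. With the jaws open the tool read 0.1547, against 0.1547 expected for the slot's end.
- **Pin position:** the final wrist picture puts the handle at y = 0.1540, 0.7 mm short of that. This is within the calibration error.
- **Seating:** the tool stood at z = 0.072 with the collar down, as expected. The pictures show the pin upright with its collar on the cover, and the bolt sticking out of the +y end.
- **Disagreement:** the wrist camera put the collar about 2 mm off where the model predicted. The same offset showed before the grasp, so I took it as camera bias, not tilt.

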